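# Pack the session's paints into the carry caddy in their order

### The arm

A 6-joint arm with a two-finger parallel gripper is mounted at the origin on the work surface. World frame = base frame: x ahead of the robot, y to its left, z up, the work surface at z = 0. Lengths are in m, angles in rad, forces in N, time in s.
With the tool pointing down it reaches from about 0.35 to 0.975 m from the base axis. Payload 17.4 kg.
Tool frame: the origin (TCP) lies on the centre line of the jaws, within the pads' length; the fingertips stand 19 mm ahead of it and the grasp point (between the pads) is the TCP; z points along the fingers, y is the line along which they close (so a half turn about z gives the same grasp; the last joint's range is limited). The gripper opens to 85 mm and grips with 20 to 120 N. Pads are 22 mm wide; open, the fingers measure 114 mm over their backs; the gripper's body (76 mm by 85 mm) begins 54 mm behind the grasp point. The pads swing forward as they close: fully open they stand 13 mm farther back than shut.
Start: joints at [1.149, 0.116, 1.442, -0, 1.584, -0.038], TCP at [0.253, 0.626, 0.25] pointing down, gripper open.
Joint ranges: [-2.83, 2.83], [-0.83, 2.19], [0.07, 2.5], [-1.14, 4.28], [0.01, 3], [-2.97, 2.97]. Speed limits (rad/s): [1.89, 1.89, 2.22, 3.14, 3.14, 3.14].

### API

Orientations are given as a unit quaternion [w, x, y, z].
In Python, from workcell import r gives the robot as it stands. The module is installed in compiled form; this text tells all that it offers.
- The arm moves only by the tool step_arm, never from a script. Its argument "deltas" is a list of rows, each an object of numbers: "hand": the finger opening in mm, from 0 to 85.4; "dx", "dy", "dz": the shift along the tool's x, y, z each as a share of 0.05 m, from -1 to 1; "turn": the turn about the tool's z as a share of 5 degrees, from -1 to 1. A call has 1 to 20 rows; each row shifts and turns the commanded pose from where the row before left it, along the tool's axes as they then stand; what a row does not reach is not made up. A row lasts 1/10 s, in which the tool goes at most 50 mm and 8.59 degrees, less where a joint would pass 70% of its speed; a pose out of reach is approached as far as the arm can. A call with a number of a shift or a turn outside -1 to 1 is refused whole. A call with a gripper value outside its range is refused whole. The fingers move at their own pace and stop on an object; the grip force is fixed at half the most. Time passes only in rows, so rows that do not move let the fingers close. It gives the time, the measured TCP pose, the force, the opening and the grip force at its end, in the units of the state.
- r.observe(): the state, without advancing time (a new reading comes with each control period).
- r.snapshot(name): name is "scene" or "top" or "wrist"; returns (picture, depth): 420x560x3 uint8, red, green, blue; 420x560 float32, m along the optical axis (not along the pixel's ray), 0 where there is no reading.
- r.get_calibration(name): a dict with "mtx" (3x3 intrinsics, pixels), "position" and "rotation" of the camera in the world. Camera axes: x right, y up, looking along -z (the intrinsics and any distortion apply to the point x, -y, -z); pixel columns grow to the right and rows downward; lengths in m; the calibration is good to about 2 mm. A picture is of the moment at which its call begins: read the wrist's pose just before it. get_calibration takes no time and is no camera call; for the wrist camera it gives the pose at the moment of the call.
- r.finish_job(): hands the job in; it is judged then, once.
The state is a dict: "time_s": time; "joint_pos": joint angles; "qd": joint speeds; "effort": joint torques, N m; "eef_pos": TCP position; "ee_rot": TCP orientation; "ft_force": force on the tool from outside, world axes, zero at the start; "ft_torque": the same for the moment, N m; "finger_gap": finger opening in m; "grip_force": force on a finger pad.
Only numpy, scipy, OpenCV 4.12 (cv2) and the standard library are available. Lean on these libraries where they do the work, as an engineer would, in place of code of your own. Each camera call takes 0.05 s, during which the arm holds its last target. There are 200 camera calls.

### The job

Pack this session's four paints: move the dropper bottles one by one from the brown storage rack into the empty off-white caddy, keeping their order along the row. The paint that stood next to the storage rack's black brush block goes in the caddy well next to the caddy's brush block, the second one in the second well from there, and so on. Keep the bottles upright and set them down on the floor of their wells without dropping them.

Things in the scene. Friction and masses are not known exactly. Their poses are not given: they have to be found in the camera images.
- storage_rack: brown MDF rack, fixed; holds the paints. Origin on the bench under mid-row, z up. 4 open square wells in a row, centres x = 0, y = +69, +23, -23, -69 mm; 46 (x) by 43 (y) mm inside, floor 4 mm up, walls 3 mm thick, 26 high. Black brush block with 3 white-rimmed holes (52 x 30, 30 high) at its +y end, next to the +69 well. Ledge on its -x side, 26 mm deep, 10 high, with the swatches.
- caddy: off-white carry caddy, empty, fixed, pointing any way. Origin on the bench under mid-row, z up. 4 wells as in the storage rack: centres x = 0, y = +69, +23, -23, -69 mm, 46 (x) by 43 (y) mm inside, floor 4 mm up, walls 3 mm thick, 26 high. Black brush block with 3 white-rimmed holes (52 x 30, 30 high) at its +y end, next to the +69 well; plain end plate, 30 high, at -y. No ledge.
- paint_red: loose dropper bottle of deep red paint, upright in a well of the storage rack, 46 mm from its neighbours. Round, 30 mm wide with straight sides up to 58 mm, then a shoulder and a white tapered cap 18 mm wide, 84 mm tall in all, 30 to 65 g; deep red body, paper label, dab of deep red on the cap. Origin at the centre of its underside, z up along it.
- paint_ochre: loose dropper bottle of yellow ochre paint, upright in a well of the storage rack, 46 mm from its neighbours. Round, 30 mm wide with straight sides up to 58 mm, then a shoulder and a white tapered cap 18 mm wide, 84 mm tall in all, 30 to 65 g; yellow ochre body, paper label, dab of yellow ochre on the cap. Origin at the centre of its underside, z up along it.
- paint_blue: loose dropper bottle of blue paint, upright in a well of the storage rack, 46 mm from its neighbours. Round, 30 mm wide with straight sides up to 58 mm, then a shoulder and a white tapered cap 18 mm wide, 84 mm tall in all, 30 to 65 g; blue body, paper label, dab of blue on the cap. Origin at the centre of its underside, z up along it.
- paint_green: loose dropper bottle of green paint, upright in a well of the storage rack, 46 mm from its neighbours. Round, 30 mm wide with straight sides up to 58 mm, then a shoulder and a white tapered cap 18 mm wide, 84 mm tall in all, 30 to 65 g; green body, paper label, dab of green on the cap. Origin at the centre of its underside, z up along it.
- swatch_red: flat swatch tile of deep red paint with a white rim, 19 x 34 mm, 3 thick, fixed on the storage rack's ledge 40 mm in front (-x) of the deep red bottle's first place; it stays there and still shows that place when the bottle is gone. Origin at the centre of its underside.
- swatch_ochre: flat swatch tile of yellow ochre paint with a white rim, 19 x 34 mm, 3 thick, fixed on the storage rack's ledge 40 mm in front (-x) of the yellow ochre bottle's first place; it stays there and still shows that place when the bottle is gone. Origin at the centre of its underside.
- swatch_blue: flat swatch tile of blue paint with a white rim, 19 x 34 mm, 3 thick, fixed on the storage rack's ledge 40 mm in front (-x) of the blue bottle's first place; it stays there and still shows that place when the bottle is gone. Origin at the centre of its underside.
- swatch_green: flat swatch tile of green paint with a white rim, 19 x 34 mm, 3 thick, fixed on the storage rack's ledge 40 mm in front (-x) of the green bottle's first place; it stays there and still shows that place when the bottle is gone. Origin at the centre of its underside.
Mind the look-alikes: they are no part of the job. Of the things that look like the paint_green, the largest one is meant.

How it is judged:
By the outcome, as a careful person would: the job done as asked, in the order asked, and still so for the second after the job is handed in, with the robot touching nothing.
It also fails if it takes over 115 s, if anything falls off the work surface, if the arm or the gripper's body presses on something with over 40 N, if the wrist force passes 120 N, or if a joint passes its speed limit or range.

## Working session

There is one attempt and no reset: what is moved stays moved. The work goes in short steps, Python scripts to look and compute and a tool call to move; the robot and the scene stay as the last step left them, time stands still between calls to the robot, and variables do not carry over. Pictures are saved under pics/ and viewed, at most 14 in all, crops included, and the job is handed in when it is done.

Besides the shell and the picture viewer there is one more tool, called by a JSON object that holds its "op" and its "data". step_arm: Moves the arm, as the interface text tells. Its arguments: {"type":"object","properties":{"deltas":{"type":"array","items":{"type":"object","properties":{"hand":{"type":"number"},"dx":{"type":"number","minimum":-1,"maximum":1},"dy":{"type":"number","minimum":-1,"maximum":1},"dz":{"type":"number","minimum":-1,"maximum":1},"turn":{"type":"number","minimum":-1,"maximum":1}}}}},"required":["deltas"]}

```bash
mkdir -p pics; cat > h.py <<'E'
from workcell import r
import numpy as np, cv2
def ray(cal,u,v):
    m=np.array(cal["mtx"]);R=np.array(cal["rotation"])
    if R.size==4:
        from scipy.spatial.transform import Rotation as Q
        R=Q.from_quat(np.roll(R,-1)).as_matrix()
    d=np.array([(u-m[0,2])/m[0,0],-(v-m[1,2])/m[1,1],-1.])
    return np.array(cal["position"]),R@d
def plane(cal,u,v,z):
    p,d=ray(cal,u,v); return p+d*(z-p[2])/d[2]
def save(n,img): cv2.imwrite(f"pics/{n}.png",cv2.cvtColor(img,cv2.COLOR_RGB2BGR))
E
python3 - <<'E'
from h import *
for n in("scene","top"):
    i,d=r.snapshot(n); save(n+"0",i); np.savez(n+"0.npz",i=i,d=d); c=r.get_calibration(n); print(n,c)
print(r.observe())
E
```

```text
scene {'mtx': array([[490.13029929,   0.        , 280.10805968],
       [  0.        , 490.13029929, 205.74601073],
       [  0.        ,   0.        ,   1.        ]]), 'position': array([1.1512483 , 0.53474018, 0.68398627]), 'rotation': array([0.37731878, 0.17878885, 0.40584678, 0.81299045])}
top {'mtx': array([[401.55545938,   0.        , 282.0528545 ],
       [  0.        , 401.55545938, 207.86578849],
       [  0.        ,   0.        ,   1.        ]]), 'position': array([ 0.37461175, -0.00758235,  0.90036001]), 'rotation': array([ 0.71404836,  0.05787915, -0.06919028, -0.69426051])}
{'time_s': 0.1, 'joint_pos': array([ 1.14918612e+00,  1.16441262e-01,  1.44215710e+00,  9.96236012e-06,
        1.58401634e+00, -3.78080260e-02]), 'qd': array([ 0.00157496, -0.00128744, -0.00107778,  0.00142309, -0.00022623,
       -0.00113314]), 'effort': array([-8.91528744e-04, -7.33660555e+01, -6.33788896e+01, -1.41544206e-04,
        5.19403751e-03, -3.91991898e-05]), 'eef_pos': array([0.25270607, 0.62575929, 0.24965949]), 'ee_rot': array([-1.21208045e-04,  1.90725346e-01,  9.81643307e-01, -4.96470307e-04]), 'ft_force': array([-0.53495183, -0.61361857, -0.1078092 ]), 'ft_torque': array([ 0.00160333, -0.00893508,  0.01577721]), 'grip_force': 0.0, 'finger_gap': 0.08540845276979143}
```

View pics/top0.png

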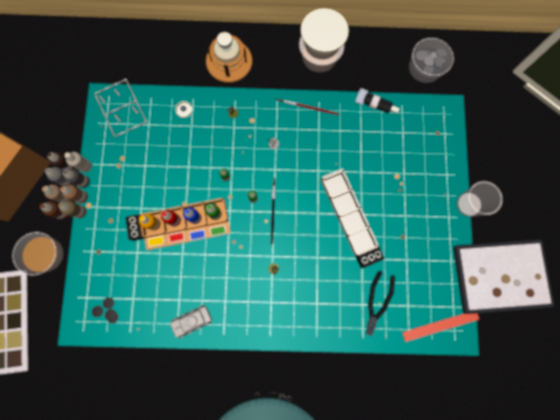

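View pics/scene0.png

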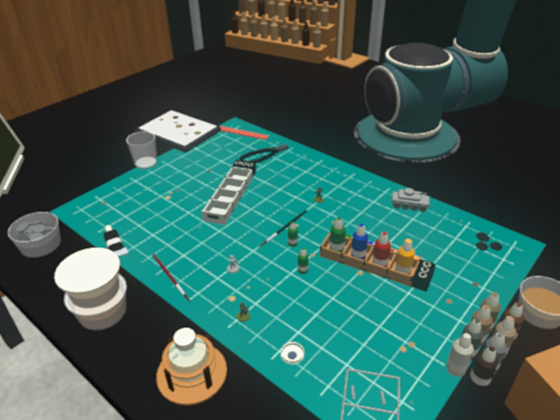

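The top view shows the rack with ochre (148,220), red (168,216), blue (190,213) and green (212,210), and its brush block at the left end (133,226). The caddy runs from its end plate (335,175) to its brush block (369,257).

Green candidates are the rack bottle (212,210) and the small ones at (225,174) and (253,196). The rack bottle fits: it is the largest and stands in a well. I'll confirm it in a crop and measure.

```bash
cat > m.py <<'E'
from h import *
z=np.load("top0.npz"); i=z["i"];d=z["d"];c=r.get_calibration("top")
a=cv2.resize(i[160:260,115:275],None,fx=5,fy=5,interpolation=cv2.INTER_CUBIC); save("crop0",a)
hsv=cv2.cvtColor(i,cv2.COLOR_RGB2HSV)
# caddy: bright low-saturation
m=((hsv[...,1]<70)&(hsv[...,2]>150)).astype(np.uint8); m[:,:310]=0; m[:,390:]=0; m[:165]=0; m[270:]=0
m=cv2.morphologyEx(m,cv2.MORPH_CLOSE,np.ones((5,5)))
n,l,s,ce=cv2.connectedComponentsWithStats(m)
k=1+np.argmax(s[1:,4]); ct=cv2.findContours((l==k).astype(np.uint8),0,1)[0][0]
rc=cv2.minAreaRect(ct);print("caddy white",s[k],rc)
for p in cv2.boxPoints(rc): print(p,plane(c,*p,.026))
for k in range(1,n):
    if s[k,1]>245: print(s[k],ce[k],plane(c,*ce[k],.03))
h=hsv[200:260,120:240]
for nm,lo,hi in(("ochre",15,35),("red",170,180),("blue",108,128),("green",40,75)):
    mm=((h[...,0]>=lo)&(h[...,0]<=hi)&(h[...,1]>140)&(h[...,2]>70)).astype(np.uint8)
    n,l,s,ce=cv2.connectedComponentsWithStats(mm)
    for k in range(1,n):
        if s[k,4]>25: print(nm,s[k,4],ce[k]+[120,200],plane(c,*(ce[k]+[120,200]),.013))
E
python3 m.py
```

```text
caddy white [ 322  169   56   86 2096] ((349.685791015625, 211.26901245117188), (87.34597778320312, 24.73413848876953), 65.3764419555664)
[320.24677 176.72023] [ 0.60760102 -0.10350524  0.026     ]
[342.7317  166.41463] [ 0.63323454 -0.15422317  0.026     ]
[379.12482 245.8178 ] [ 0.45590427 -0.23386071  0.026     ]
[356.6399 256.1234] [ 0.43212704 -0.18440068  0.026     ]
[371 259   1   1   1] [371. 259.] [ 0.426532   -0.21469954  0.03      ]
ochre 161 [213.55900621 211.25465839] [0.52397644 0.13320971 0.013     ]
ochre 296 [149.43243243 222.64527027] [0.49417168 0.27348299 0.013     ]
ochre 101 [155.37623762 240.83168317] [0.4542283  0.25704836 0.013     ]
blue 57 [193.10526316 216.31578947] [0.51119818 0.17798525 0.013     ]
blue 52 [197.  234.5] [0.47080484 0.16673104 0.013     ]
green 40 [213.225 211.35 ] [0.52373835 0.13394157 0.013     ]
green 38 [217.57894737 230.18421053] [0.48169862 0.12190677 0.013     ]
```

View pics/crop0.png

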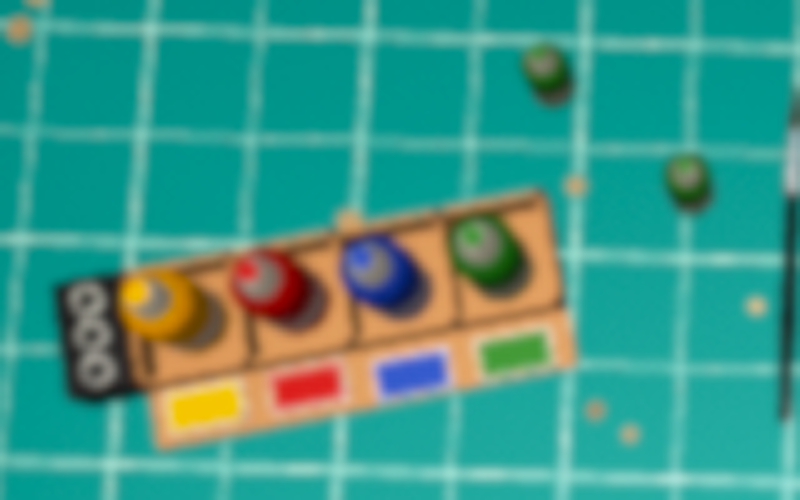

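The crop confirms it: the rack's green bottle (490,250 in the crop) is far larger than the two mini greens at (545,70) and (688,180). The row order from the brush block is ochre, red, blue, green. Next I move over the rack and look with the wrist camera.

{"op": "step_arm", "data": {"deltas": [{"dx": -0.57, "dy": -0.43}, {"dx": -0.57, "dy": -0.43}, {"dx": -0.57, "dy": -0.43}, {"dx": -0.57, "dy": -0.43}, {"dx": -0.57, "dy": -0.43}, {"dx": -0.57, "dy": -0.43}, {"dx": -0.57, "dy": -0.43}, {"dx": -0.57, "dy": -0.43}, {"dx": -0.57, "dy": -0.43}, {"dx": -0.57, "dy": -0.43}, {"dx": -0.57, "dy": -0.43}, {"dx": -0.57, "dy": -0.43}, {"dx": -0.57, "dy": -0.43}, {"dx": -0.57, "dy": -0.43}]}}

```text
schema error: expected keys hand, dx, dy, dz, turn
```

{"op": "step_arm", "data": {"deltas": [{"turn": 0.94}, {"turn": 0.94}, {"turn": 0.94}, {"turn": 0.94}, {"turn": 0.94}, {"turn": 0.94}, {"turn": 0.94}, {"turn": 0.94}, {"turn": 0.94}, {"turn": 0.94}, {"turn": 0.94}, {"turn": 0.94}, {}]}}

```text
schema error: expected keys hand, dx, dy, dz, turn
```

```bash
python3 - <<'E'
from h import *
o=r.observe();print(o["time_s"],o["eef_pos"],o["ee_rot"],o["joint_pos"])
c=r.get_calibration("wrist");print(c)
i,d=r.snapshot("wrist");save("w0",i);np.savez("w0.npz",i=i,d=d,**c)
E
```

```text
0.1 [0.25270607 0.62575929 0.24965949] [-1.21208045e-04  1.90725346e-01  9.81643307e-01 -4.96470307e-04] [ 1.14918612e+00  1.16441262e-01  1.44215710e+00  9.96236012e-06
  1.58401634e+00 -3.78080260e-02]
{'mtx': array([[331.96829533,   0.        , 281.3139588 ],
       [  0.        , 331.96829533, 209.61733304],
       [  0.        ,   0.        ,   1.        ]]), 'position': array([0.18307992, 0.65442302, 0.37286455]), 'rotation': array([ 0.81981158, -0.12374087, -0.08392792,  0.55276873])}
```

View pics/w0.png

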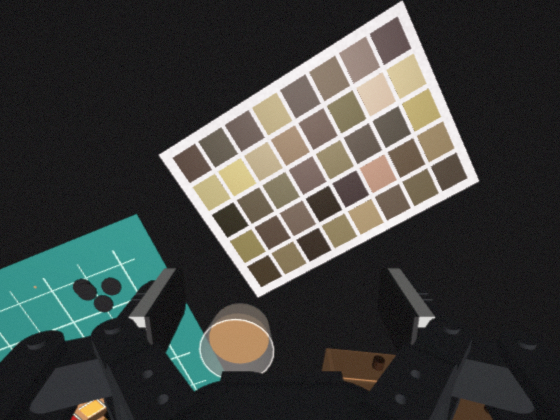

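The rows need every key, so nothing has moved yet. The wrist camera sits 75 mm toward tool +x, so I aim at the green end of the rack.

{"op": "step_arm", "data": {"deltas": [{"hand": 85, "dx": -0.58, "dy": -0.48, "dz": 0, "turn": 0}, {"hand": 85, "dx": -0.58, "dy": -0.48, "dz": 0, "turn": 0}, {"hand": 85, "dx": -0.58, "dy": -0.48, "dz": 0, "turn": 0}, {"hand": 85, "dx": -0.58, "dy": -0.48, "dz": 0, "turn": 0}, {"hand": 85, "dx": -0.58, "dy": -0.48, "dz": 0, "turn": 0}, {"hand": 85, "dx": -0.58, "dy": -0.48, "dz": 0, "turn": 0}, {"hand": 85, "dx": -0.58, "dy": -0.48, "dz": 0, "turn": 0}, {"hand": 85, "dx": -0.58, "dy": -0.48, "dz": 0, "turn": 0}, {"hand": 85, "dx": -0.58, "dy": -0.48, "dz": 0, "turn": 0}, {"hand": 85, "dx": -0.58, "dy": -0.48, "dz": 0, "turn": 0}, {"hand": 85, "dx": -0.58, "dy": -0.48, "dz": 0, "turn": 0}, {"hand": 85, "dx": -0.58, "dy": -0.48, "dz": 0, "turn": 0}, {"hand": 85, "dx": -0.58, "dy": -0.48, "dz": 0, "turn": 0}, {"hand": 85, "dx": -0.58, "dy": -0.48, "dz": 0, "turn": 0}, {"hand": 85, "dx": -0.58, "dy": -0.48, "dz": 0, "turn": 0}]}}

```text
time_s: 1.65
eef_pos: [0.5217, 0.1277, 0.2502]
ee_rot: [-0.0, 0.191, 0.982, 0.0]
ft_force: [0.7, 0.4, -0.4]
finger_gap: 0.0849
grip_force: 0.0
```

{"op": "step_arm", "data": {"deltas": [{"hand": 85, "dx": 0, "dy": 0, "dz": 0, "turn": 0.94}, {"hand": 85, "dx": 0, "dy": 0, "dz": 0, "turn": 0.94}, {"hand": 85, "dx": 0, "dy": 0, "dz": 0, "turn": 0.94}, {"hand": 85, "dx": 0, "dy": 0, "dz": 0, "turn": 0.94}, {"hand": 85, "dx": 0, "dy": 0, "dz": 0, "turn": 0.94}, {"hand": 85, "dx": 0, "dy": 0, "dz": 0, "turn": 0.94}, {"hand": 85, "dx": 0, "dy": 0, "dz": 0, "turn": 0.94}, {"hand": 85, "dx": 0, "dy": 0, "dz": 0, "turn": 0.94}, {"hand": 85, "dx": 0, "dy": 0, "dz": 0, "turn": 0.94}, {"hand": 85, "dx": 0, "dy": 0, "dz": 0, "turn": 0.94}, {"hand": 85, "dx": 0, "dy": 0, "dz": 0, "turn": 0.94}, {"hand": 85, "dx": 0, "dy": 0, "dz": 0, "turn": 0.94}, {"hand": 85, "dx": 0, "dy": 0, "dz": 0, "turn": 0}]}}

```text
time_s: 2.95
eef_pos: [0.5212, 0.1292, 0.2501]
ee_rot: [-0.0, 0.633, 0.775, -0.0]
ft_force: [0.8, -0.7, 0.8]
finger_gap: 0.085
grip_force: 0.0
```

```bash
python3 - <<'E'
from h import *
c=r.get_calibration("wrist");print(c["position"])
i,d=r.snapshot("wrist");save("w1",i);np.savez("w1.npz",i=i,d=d,**c)
E
```

```text
[0.50641833 0.20336911 0.37334627]
```

View pics/w1.png

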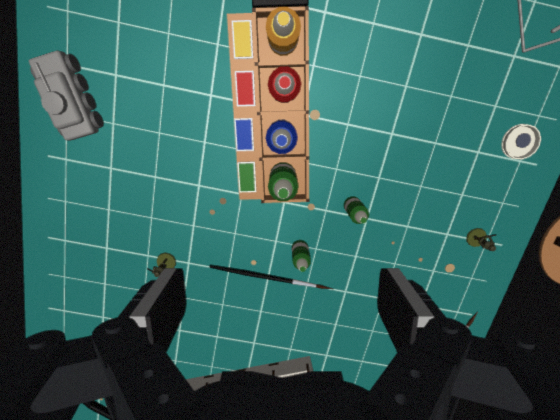

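The wrist view shows ochre (283,30), red (284,83), blue (281,137) and green (283,185), with the swatches at x≈242. I'll measure the cap dabs and swatches.

```bash
cat > m2.py <<'E'
from h import *
z=np.load("w1.npz"); i=z["i"];d=z["d"];c=z
hsv=cv2.cvtColor(i,cv2.COLOR_RGB2HSV); print(d[83,284])
S={}
vmax=205
for nm,lo,hi in(("ochre",15,35),("red",165,180),("blue",108,128),("green",40,75)):
    H=hsv[...,0]; mm=((H>=lo)&(H<=hi)|((nm=="red")&(H<4)))&(hsv[...,1]>120)&(hsv[...,2]>60); mm=mm.astype(np.uint8); mm[vmax:]=0; mm[:,:225]=0; mm[:,315:]=0
    sw=mm.copy(); sw[:,262:]=0
    n,l,s,ce=cv2.connectedComponentsWithStats(sw); k=1+np.argmax(s[1:,4]); S[nm]=plane(c,*ce[k],.013)
    print(nm,"swatch",s[k],ce[k],S[nm])
    # bottle: depth points by height
    x0=262;vv,uu=np.nonzero(np.ones_like(d)); sel=(uu>x0)&(uu<310)&(vv<vmax)&(d[vv,uu]>0)
    P=np.array([ray(c,u,v)[0]+ray(c,u,v)[1]*d[v,u] for u,v in zip(uu[sel],vv[sel])])
    col=mm[vv[sel],uu[sel]]>0
    for a,b in((.03,.05),(.05,.064),(.083,.095)):
        q=P[(P[:,2]>a)&(P[:,2]<b)&col]
        if len(q)>3: print("   ",a,len(q),q.mean(0),q.min(0)[:2],q.max(0)[:2])
    # cap top: any colour points highest near bottle
    b=P[col&(P[:,2]>.04)]; ctr=b.mean(0)[:2]
    t=P[(np.hypot(*(P[:,:2]-ctr).T)<.025)&(P[:,2]>.080)]
    if len(t): print("    cap",len(t),t.mean(0),t[:,2].max())
y=S["ochre"]-S["green"];print(np.hypot(*y[:2]),np.degrees(np.arctan2(-y[0],y[1])))
E
python3 m2.py; python3 -c "
from h import *
save('c1',cv2.resize(cv2.imread('pics/w1.png')[0:210,210:330,::-1],None,fx=2.8,fy=2.8,interpolation=cv2.INTER_CUBIC))"
```

```text
0.26568043
ochre swatch [234  22  17  35 498] [241.76104418  38.82329317] [0.45598971 0.25877745 0.013     ]
    0.03 97 [0.49754413 0.25444278 0.04276023] [0.48183973 0.14261836] [0.53428998 0.26436526]
    0.05 309 [0.4954196  0.26321429 0.06126311] [0.48066333 0.13320074] [0.53642252 0.28242205]
    0.083 109 [0.49502047 0.26761398 0.08771825] [0.4909715  0.26346607] [0.49912255 0.27209832]
    cap 282 [0.49536161 0.26661079 0.08554614] 0.08987478264677673
red swatch [237  73  16  31 452] [244.49557522  87.92035398] [0.46619688 0.21467085 0.013     ]
    0.05 158 [0.50424083 0.22163677 0.06293808] [0.49125533 0.20882327] [0.51890757 0.23797246]
    0.083 91 [0.50517267 0.22318175 0.08761934] [0.50135439 0.21929692] [0.50920516 0.22699282]
    cap 239 [0.50518507 0.22296787 0.08562315] 0.08961753591597471
blue swatch [236 120  16  29 378] [243.52645503 134.38888889] [0.47295749 0.16871668 0.013     ]
    0.05 154 [0.5105974  0.18064244 0.06276003] [0.49796924 0.16319448] [0.52549486 0.19247161]
    0.083 71 [0.51181635 0.17751179 0.08758776] [0.50808679 0.17349424] [0.51538624 0.18126899]
    cap 203 [0.51190985 0.17808321 0.08561128] 0.08967158819128296
green swatch [240 165  13  25 282] [246.15248227 177.23049645] [0.48349292 0.12371885 0.013     ]
    0.05 154 [0.52141315 0.1366401  0.06273056] [0.50842461 0.11867501] [0.53604698 0.14741416]
    0.083 49 [0.52254227 0.13274747 0.08748892] [0.51903437 0.12912866] [0.52556872 0.13627406]
    cap 180 [0.52224078 0.13410011 0.08542174] 0.08949139420941193
0.13783052160705037 11.510277094321145
```

View pics/c1.png

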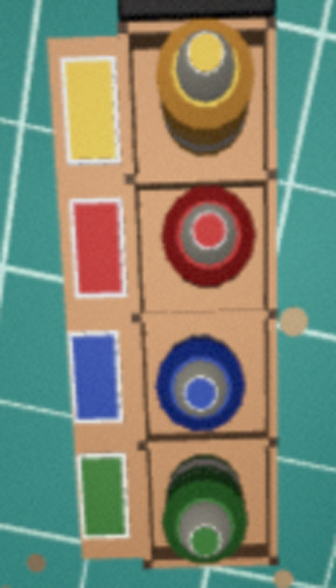

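The caps are at ochre (.495,.268), red (.505,.223), blue (.512,.178) and green (.5225,.133). The rack is turned 11.5°. I'll grasp ochre.

{"op": "step_arm", "data": {"deltas": [{"hand": 85, "dx": 0.7, "dy": 0.01, "dz": 0, "turn": 0}, {"hand": 85, "dx": 0.7, "dy": 0.01, "dz": 0, "turn": 0}, {"hand": 85, "dx": 0.7, "dy": 0.01, "dz": 0, "turn": 0}, {"hand": 85, "dx": 0.72, "dy": 0.01, "dz": 0, "turn": 0}, {"hand": 85, "dx": 0, "dy": 0, "dz": 0.7, "turn": 0}, {"hand": 85, "dx": 0, "dy": 0, "dz": 0.7, "turn": 0}, {"hand": 85, "dx": 0, "dy": 0, "dz": 0.7, "turn": 0}, {"hand": 85, "dx": 0, "dy": 0, "dz": 0.7, "turn": 0}, {"hand": 85, "dx": 0, "dy": 0, "dz": 0, "turn": 0}]}}

```text
time_s: 3.9
eef_pos: [0.4929, 0.2668, 0.1057]
ee_rot: [-0.001, 0.631, 0.776, -0.003]
ft_force: [-0.8, -0.8, -0.1]
finger_gap: 0.0851
grip_force: 0.0
```

{"op": "step_arm", "data": {"deltas": [{"hand": 85, "dx": 0, "dy": 0.03, "dz": 0.4, "turn": 0}, {"hand": 85, "dx": 0, "dy": 0, "dz": 0.4, "turn": 0}, {"hand": 85, "dx": 0, "dy": 0, "dz": 0.3, "turn": 0}, {"hand": 85, "dx": 0, "dy": 0, "dz": 0, "turn": 0}, {"hand": 85, "dx": 0, "dy": 0, "dz": 0, "turn": 0}]}}

```text
time_s: 4.4
eef_pos: [0.4968, 0.2682, 0.0565]
ee_rot: [0.0, 0.632, 0.775, 0.0]
ft_force: [-0.1, -0.4, 1.1]
finger_gap: 0.0846
grip_force: 0.0
```

{"op": "step_arm", "data": {"deltas": [{"hand": 85, "dx": 0, "dy": -0.03, "dz": 0.12, "turn": 0}, {"hand": 20, "dx": 0, "dy": 0, "dz": 0, "turn": 0}, {"hand": 20, "dx": 0, "dy": 0, "dz": 0, "turn": 0}, {"hand": 20, "dx": 0, "dy": 0, "dz": 0, "turn": 0}, {"hand": 20, "dx": 0, "dy": 0, "dz": 0, "turn": 0}, {"hand": 20, "dx": 0, "dy": 0, "dz": 0, "turn": 0}, {"hand": 20, "dx": 0, "dy": 0, "dz": 0, "turn": 0}, {"hand": 20, "dx": 0, "dy": 0, "dz": 0, "turn": 0}]}}

```text
time_s: 5.2
eef_pos: [0.4951, 0.2678, 0.0498]
ee_rot: [0.0, 0.632, 0.775, 0.0]
ft_force: [-1.8, -1.1, 6.8]
finger_gap: 0.0285
grip_force: 59.2
```

{"op": "step_arm", "data": {"deltas": [{"hand": 20, "dx": 0, "dy": 0, "dz": -0.2, "turn": 0}, {"hand": 20, "dx": 0, "dy": 0, "dz": -0.4, "turn": 0}, {"hand": 20, "dx": 0, "dy": 0, "dz": -0.6, "turn": 0}, {"hand": 20, "dx": 0, "dy": 0, "dz": -0.7, "turn": 0}, {"hand": 20, "dx": 0, "dy": 0, "dz": -0.7, "turn": 0}, {"hand": 20, "dx": 0, "dy": 0, "dz": -0.7, "turn": 0}, {"hand": 20, "dx": 0, "dy": 0, "dz": -0.5, "turn": 0}, {"hand": 20, "dx": 0, "dy": 0, "dz": -0.2, "turn": 0}]}}

```text
time_s: 6.0
eef_pos: [0.4953, 0.2679, 0.2526]
ee_rot: [0.001, 0.632, 0.775, 0.002]
ft_force: [-1.0, -0.8, -0.3]
finger_gap: 0.0284
grip_force: 59.1
```

{"op": "step_arm", "data": {"deltas": [{"hand": 20, "dx": -0.3, "dy": -0.1, "dz": 0, "turn": 0}, {"hand": 20, "dx": -0.5, "dy": -0.2, "dz": 0, "turn": 0}, {"hand": 20, "dx": -0.65, "dy": -0.21, "dz": 0, "turn": 0}, {"hand": 20, "dx": -0.65, "dy": -0.21, "dz": 0, "turn": 0}, {"hand": 20, "dx": -0.65, "dy": -0.21, "dz": 0, "turn": 0}, {"hand": 20, "dx": -0.65, "dy": -0.21, "dz": 0, "turn": 0}, {"hand": 20, "dx": -0.65, "dy": -0.21, "dz": 0, "turn": 0}, {"hand": 20, "dx": -0.65, "dy": -0.21, "dz": 0, "turn": 0}, {"hand": 20, "dx": -0.65, "dy": -0.21, "dz": 0, "turn": 0}, {"hand": 20, "dx": -0.65, "dy": -0.21, "dz": 0, "turn": 0}, {"hand": 20, "dx": -0.65, "dy": -0.21, "dz": 0, "turn": 0}, {"hand": 20, "dx": -0.65, "dy": -0.21, "dz": 0, "turn": 0}, {"hand": 20, "dx": -0.65, "dy": -0.21, "dz": 0, "turn": 0}, {"hand": 20, "dx": -0.65, "dy": -0.21, "dz": 0, "turn": 0}, {"hand": 20, "dx": -0.5, "dy": -0.2, "dz": 0, "turn": 0}, {"hand": 20, "dx": -0.05, "dy": 0, "dz": 0, "turn": 0}]}}

```text
time_s: 7.6
eef_pos: [0.4375, -0.2133, 0.2473]
ee_rot: [-0.001, 0.633, 0.774, -0.001]
ft_force: [0.1, 0.5, -0.7]
finger_gap: 0.0282
grip_force: 59.1
```

{"op": "step_arm", "data": {"deltas": [{"hand": 20, "dx": 0, "dy": 0, "dz": 0, "turn": 0.4}, {"hand": 20, "dx": 0, "dy": 0, "dz": 0, "turn": 1}, {"hand": 20, "dx": 0, "dy": 0, "dz": 0, "turn": 1}, {"hand": 20, "dx": 0, "dy": 0, "dz": 0, "turn": 1}, {"hand": 20, "dx": 0, "dy": 0, "dz": 0, "turn": 1}, {"hand": 20, "dx": 0, "dy": 0, "dz": 0, "turn": 1}, {"hand": 20, "dx": 0, "dy": 0, "dz": 0, "turn": 1}, {"hand": 20, "dx": 0, "dy": 0, "dz": 0, "turn": 1}, {"hand": 20, "dx": 0, "dy": 0, "dz": 0, "turn": 1}, {"hand": 20, "dx": 0, "dy": 0, "dz": 0, "turn": 1}, {"hand": 20, "dx": 0, "dy": 0, "dz": 0, "turn": 1}, {"hand": 20, "dx": 0, "dy": 0, "dz": 0, "turn": 1}, {"hand": 20, "dx": 0, "dy": 0, "dz": 0, "turn": 1}, {"hand": 20, "dx": 0, "dy": 0, "dz": 0, "turn": 1}, {"hand": 20, "dx": 0, "dy": 0, "dz": 0, "turn": 1}, {"hand": 20, "dx": 0, "dy": 0, "dz": 0, "turn": 1}, {"hand": 20, "dx": 0, "dy": 0, "dz": 0, "turn": 0}]}}

```text
time_s: 9.3
eef_pos: [0.4385, -0.2105, 0.248]
ee_rot: [-0.001, 0.977, 0.212, -0.001]
ft_force: [-0.9, -0.6, 0.4]
finger_gap: 0.0285
grip_force: 59.1
```

```bash
python3 - <<'E'
from h import *
c=r.get_calibration("wrist");print(c["position"])
i,d=r.snapshot("wrist");save("w2",i);np.savez("w2.npz",i=i,d=d,**c)
E
```

```text
[ 0.50743652 -0.1789375   0.37117782]
```

View pics/w2.png

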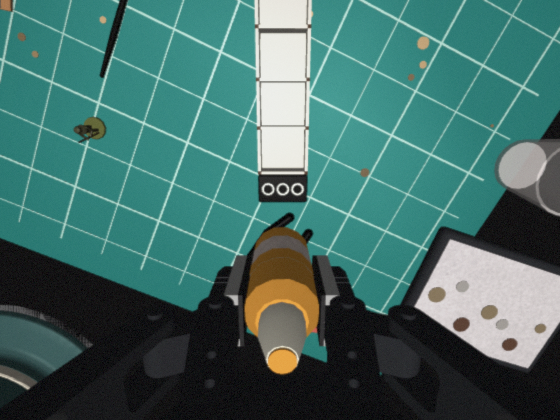

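The caddy brush block is at (283,189) with three rims, and the wells run up the image from it at (283,150), (284,104) and (284,55). The held ochre bottle is upright. I'll get the caddy pose from the rims and the wall-top depth.

```bash
cat > m3.py <<'E'
from h import *
z=np.load("w2.npz"); i=z["i"];d=z["d"]
vv,uu=np.mgrid[0:206,240:325]; vv=vv.ravel();uu=uu.ravel()
P=np.array([ray(z,u,v)[0]+ray(z,u,v)[1]*d[v,u] for u,v in zip(uu,vv)])
w=P[(P[:,2]>.0235)&(P[:,2]<.028)]; b=P[(P[:,2]>.0285)&(P[:,2]<.034)]
print(len(w),len(b))
ct=(P[(P[:,2]>.02)]*1000)[:,:2].astype(np.float32)
print(cv2.minAreaRect(ct))
g=cv2.cvtColor(i,cv2.COLOR_RGB2GRAY)[175:203,258:310]
m=(g>120).astype(np.uint8);n,l,s,ce=cv2.connectedComponentsWithStats(m)
H=[]
for k in range(1,n):
    if 20<s[k,4]<200: p=plane(z,*(ce[k]+[258,175]),.03);H.append(p);print(s[k,4],ce[k]+[258,175],p)
# frame by hand angle then histograms
th=np.radians(-65.6)
import sys
if len(sys.argv)>1: th=np.radians(float(sys.argv[1]))
y=np.array([np.sin(th),-np.cos(th)]); x=np.array([y[1],-y[0]])
Q=np.c_[w[:,:2]@x,w[:,:2]@y]*1000
for a in(0,1):
    h,e=np.histogram(Q[:,a],np.arange(Q[:,a].min(),Q[:,a].max()+1,2)); print("xy"[a],[(int(e[k]),int(h[k])) for k in range(len(h))])
B=np.c_[b[:,:2]@x,b[:,:2]@y]*1000;print("block",np.percentile(B,[1,50,99],axis=0))
f=P[(P[:,2]>.000)&(P[:,2]<.009)&(i[vv,uu].min(1)>130)];F=np.c_[f[:,:2]@x,f[:,:2]@y]*1000;
L=[];R=[]
for yy in np.arange(F[:,1].min()+5,F[:,1].max()-5,8):
    q=F[abs(F[:,1]-yy)<4]
    if len(q)>30:L.append((yy,*np.percentile(q[:,0],[2,98])))
L=np.round(np.array(L),1);print(L.tolist())
E
python3 m3.py
```

```text
1854 1165
((507.0838317871094, -179.66226196289062), (191.0066375732422, 52.30367660522461), 24.361995697021484)
78 [267.75641026 188.61538462] [ 0.42658351 -0.19923049  0.03      ]
80 [282.1875 188.8125] [ 0.43271288 -0.21316841  0.03      ]
83 [297.06024096 188.57831325] [ 0.43945903 -0.22733267  0.03      ]
24 [308.04166667 198.45833333] [ 0.43455577 -0.24257671  0.03      ]
x [(-399, 332), (-397, 256), (-395, 31), (-393, 28), (-391, 32), (-389, 30), (-387, 33), (-385, 29), (-383, 33), (-381, 30), (-379, 30), (-377, 34), (-375, 30), (-373, 33), (-371, 29), (-369, 31), (-367, 28), (-365, 33), (-363, 29), (-361, 33), (-359, 32), (-357, 31), (-355, 31), (-353, 35), (-351, 178), (-349, 364)]
y [(-481, 19), (-479, 16), (-477, 18), (-475, 17), (-473, 18), (-471, 16), (-469, 14), (-467, 19), (-465, 16), (-463, 19), (-461, 120), (-459, 107), (-457, 17), (-455, 15), (-453, 16), (-451, 14), (-449, 14), (-447, 19), (-445, 12), (-443, 15), (-441, 19), (-439, 13), (-437, 13), (-435, 19), (-433, 12), (-431, 12), (-429, 13), (-427, 16), (-425, 13), (-423, 12), (-421, 15), (-419, 18), (-417, 14),
[... 678 characters left out ...]
-301, 3), (-299, 0), (-297, 2), (-295, 4), (-293, 2)]
block [[-397.98755577 -320.64578828]
 [-372.70930445 -306.78415099]
 [-348.38555265 -292.3657345 ]]
[[-483.5, -394.7, -337.9], [-475.5, -396.2, -350.0], [-467.5, -395.5, -350.6], [-459.5, -395.3, -350.4], [-451.5, -407.9, -350.2], [-443.5, -395.1, -350.1], [-435.5, -401.0, -332.3], [-427.5, -412.5, -337.5], [-419.5, -409.7, -350.7], [-411.5, -405.9, -350.6], [-403.5, -402.9, -350.4], [-395.5, -413.8, -343.9], [-387.5, -394.9, -341.5], [-379.5, -395.4, -332.1], [-371.5, -394.4, -332.6], [-363.5, -395.2, -329.0], [-355.5, -395.4, -347.9], [-347.5, -401.2, -350.6], [-339.5, -413.7, -350.6], [-331.5, -395.7, -350.4], [-323.5, -418.3, -326.7]]
```

Caddy wells: W1 (.468,-.197), W2 (.510,-.178), W3 (.552,-.159), W4 (.594,-.140). The angle matches the tool, so I lower ochre into W1.

{"op": "step_arm", "data": {"deltas": [{"hand": 20, "dx": 0.35, "dy": 0, "dz": 0, "turn": 0}, {"hand": 20, "dx": 0.3, "dy": 0, "dz": 0.2, "turn": 0}, {"hand": 20, "dx": 0, "dy": 0, "dz": 0.5, "turn": 0}, {"hand": 20, "dx": 0, "dy": 0, "dz": 0.6, "turn": 0}, {"hand": 20, "dx": 0, "dy": 0, "dz": 0.6, "turn": 0}, {"hand": 20, "dx": 0, "dy": 0, "dz": 0.5, "turn": 0}, {"hand": 20, "dx": 0, "dy": 0, "dz": 0, "turn": 0}, {"hand": 20, "dx": 0, "dy": 0, "dz": 0, "turn": 0}]}}

```text
time_s: 10.15
eef_pos: [0.469, -0.1969, 0.1293]
ee_rot: [-0.0, 0.977, 0.214, -0.0]
ft_force: [0.7, 0.0, 0.8]
finger_gap: 0.0288
grip_force: 59.2
```

{"op": "step_arm", "data": {"deltas": [{"hand": 20, "dx": -0.01, "dy": 0, "dz": 0.4, "turn": 0}, {"hand": 20, "dx": 0, "dy": 0, "dz": 0.4, "turn": 0}, {"hand": 20, "dx": 0, "dy": 0, "dz": 0.4, "turn": 0}, {"hand": 20, "dx": 0, "dy": 0, "dz": 0.2, "turn": 0}, {"hand": 20, "dx": 0, "dy": 0, "dz": 0.1, "turn": 0}, {"hand": 20, "dx": 0, "dy": 0, "dz": 0.05, "turn": 0}, {"hand": 20, "dx": 0, "dy": 0, "dz": 0, "turn": 0}, {"hand": 20, "dx": 0, "dy": 0, "dz": 0, "turn": 0}]}}

```text
time_s: 10.95
eef_pos: [0.4685, -0.1976, 0.0526]
ee_rot: [0.0, 0.977, 0.213, 0.0]
ft_force: [-0.2, -0.9, -0.0]
finger_gap: 0.0283
grip_force: 59.2
```

{"op": "step_arm", "data": {"deltas": [{"hand": 20, "dx": 0, "dy": 0, "dz": 0.03, "turn": 0}, {"hand": 20, "dx": 0, "dy": 0, "dz": 0.02, "turn": 0}, {"hand": 20, "dx": 0, "dy": 0, "dz": 0, "turn": 0}]}}

```text
time_s: 11.25
eef_pos: [0.4684, -0.1976, 0.0498]
ee_rot: [0.0, 0.977, 0.213, 0.0]
ft_force: [-0.8, 0.3, 3.2]
finger_gap: 0.0282
grip_force: 59.6
```

{"op": "step_arm", "data": {"deltas": [{"hand": 40, "dx": 0, "dy": 0, "dz": 0, "turn": 0}, {"hand": 85, "dx": 0, "dy": 0, "dz": 0, "turn": 0}, {"hand": 85, "dx": 0, "dy": 0, "dz": 0, "turn": 0}, {"hand": 85, "dx": 0, "dy": 0, "dz": 0, "turn": 0}, {"hand": 85, "dx": 0, "dy": 0, "dz": 0, "turn": 0}, {"hand": 85, "dx": 0, "dy": 0, "dz": 0, "turn": 0}, {"hand": 85, "dx": 0, "dy": 0, "dz": -0.2, "turn": 0}, {"hand": 85, "dx": 0, "dy": 0, "dz": -0.4, "turn": 0}, {"hand": 85, "dx": 0, "dy": 0, "dz": -0.7, "turn": 0}, {"hand": 85, "dx": 0, "dy": 0, "dz": -0.7, "turn": 0}, {"hand": 85, "dx": 0, "dy": 0, "dz": -0.6, "turn": 0}]}}

```text
time_s: 12.35
eef_pos: [0.4682, -0.1975, 0.1821]
ee_rot: [0.0, 0.977, 0.213, 0.001]
ft_force: [0.4, 0.1, 0.4]
finger_gap: 0.085
grip_force: 0.0
```

{"op": "step_arm", "data": {"deltas": [{"hand": 85, "dx": 0, "dy": 0, "dz": 0, "turn": -0.4}, {"hand": 85, "dx": 0, "dy": 0, "dz": 0, "turn": -1}, {"hand": 85, "dx": 0, "dy": 0, "dz": 0, "turn": -1}, {"hand": 85, "dx": 0, "dy": 0, "dz": 0, "turn": -1}, {"hand": 85, "dx": 0, "dy": 0, "dz": 0, "turn": -1}, {"hand": 85, "dx": 0, "dy": 0, "dz": 0, "turn": -1}, {"hand": 85, "dx": 0, "dy": 0, "dz": 0, "turn": -1}, {"hand": 85, "dx": 0, "dy": 0, "dz": 0, "turn": -1}, {"hand": 85, "dx": 0, "dy": 0, "dz": 0, "turn": -1}, {"hand": 85, "dx": 0, "dy": 0, "dz": 0, "turn": -1}, {"hand": 85, "dx": 0, "dy": 0, "dz": 0, "turn": -1}, {"hand": 85, "dx": 0, "dy": 0, "dz": 0, "turn": -1}, {"hand": 85, "dx": 0, "dy": 0, "dz": 0, "turn": -1}, {"hand": 85, "dx": 0, "dy": 0, "dz": 0, "turn": -1}, {"hand": 85, "dx": 0, "dy": 0, "dz": 0, "turn": -1}, {"hand": 85, "dx": 0, "dy": 0, "dz": 0, "turn": -1}, {"hand": 85, "dx": 0, "dy": 0, "dz": 0, "turn": 0}]}}

```text
time_s: 14.05
eef_pos: [0.4682, -0.1975, 0.1801]
ee_rot: [0.0, 0.631, 0.775, 0.0]
ft_force: [-0.4, 0.4, 0.5]
finger_gap: 0.0852
grip_force: 0.0
```

{"op": "step_arm", "data": {"deltas": [{"hand": 85, "dx": 0.4, "dy": 0.12, "dz": 0, "turn": 0}, {"hand": 85, "dx": 0.6, "dy": 0.18, "dz": 0, "turn": 0}, {"hand": 85, "dx": 0.65, "dy": 0.19, "dz": 0, "turn": 0}, {"hand": 85, "dx": 0.65, "dy": 0.19, "dz": 0, "turn": 0}, {"hand": 85, "dx": 0.65, "dy": 0.19, "dz": 0, "turn": 0}, {"hand": 85, "dx": 0.65, "dy": 0.19, "dz": 0, "turn": 0}, {"hand": 85, "dx": 0.65, "dy": 0.19, "dz": 0, "turn": 0}, {"hand": 85, "dx": 0.65, "dy": 0.19, "dz": 0, "turn": 0}, {"hand": 85, "dx": 0.65, "dy": 0.19, "dz": 0, "turn": 0}, {"hand": 85, "dx": 0.65, "dy": 0.19, "dz": 0, "turn": 0}, {"hand": 85, "dx": 0.65, "dy": 0.19, "dz": 0, "turn": 0}, {"hand": 85, "dx": 0.65, "dy": 0.19, "dz": 0, "turn": 0}, {"hand": 85, "dx": 0.5, "dy": 0.15, "dz": 0, "turn": 0}, {"hand": 85, "dx": 0.1, "dy": 0.05, "dz": 0, "turn": 0}, {"hand": 85, "dx": 0, "dy": 0, "dz": 0, "turn": 0}]}}

```text
time_s: 15.55
eef_pos: [0.5042, 0.2238, 0.1794]
ee_rot: [-0.0, 0.632, 0.775, -0.0]
ft_force: [0.3, 0.4, -0.1]
finger_gap: 0.0851
grip_force: 0.0
```

{"op": "step_arm", "data": {"deltas": [{"hand": 85, "dx": -0.01, "dy": 0.02, "dz": 0.3, "turn": 0}, {"hand": 85, "dx": 0, "dy": 0, "dz": 0.6, "turn": 0}, {"hand": 85, "dx": 0, "dy": 0, "dz": 0.6, "turn": 0}, {"hand": 85, "dx": 0, "dy": 0, "dz": 0.6, "turn": 0}, {"hand": 85, "dx": 0, "dy": 0, "dz": 0.35, "turn": 0}, {"hand": 85, "dx": 0, "dy": 0, "dz": 0.13, "turn": 0}, {"hand": 85, "dx": 0, "dy": 0, "dz": 0, "turn": 0}, {"hand": 20, "dx": 0, "dy": 0, "dz": 0, "turn": 0}, {"hand": 20, "dx": 0, "dy": 0, "dz": 0, "turn": 0}, {"hand": 20, "dx": 0, "dy": 0, "dz": 0, "turn": 0}, {"hand": 20, "dx": 0, "dy": 0, "dz": 0, "turn": 0}, {"hand": 20, "dx": 0, "dy": 0, "dz": 0, "turn": 0}, {"hand": 20, "dx": 0, "dy": 0, "dz": 0, "turn": 0}, {"hand": 20, "dx": 0, "dy": 0, "dz": 0, "turn": 0}]}}

```text
time_s: 16.95
eef_pos: [0.5056, 0.2232, 0.0511]
ee_rot: [0.0, 0.632, 0.775, 0.0]
ft_force: [-2.0, -1.8, 5.6]
finger_gap: 0.0287
grip_force: 59.1
```

```bash
python3 - <<'E'
from h import *
i,d=r.snapshot("scene");save("s1",cv2.resize(i[100:300,150:450],None,fx=2,fy=2,interpolation=cv2.INTER_CUBIC))
E
```

```text
(no output)
```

View pics/s1.png

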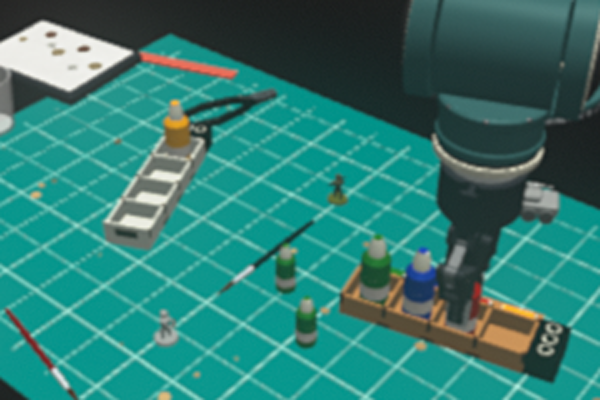

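The scene view shows ochre upright in the caddy's first well (176,130) and red between the fingers. Red goes to W2.

{"op": "step_arm", "data": {"deltas": [{"hand": 20, "dx": 0, "dy": 0, "dz": -0.2, "turn": 0}, {"hand": 20, "dx": 0, "dy": 0, "dz": -0.4, "turn": 0}, {"hand": 20, "dx": 0, "dy": 0, "dz": -0.6, "turn": 0}, {"hand": 20, "dx": 0, "dy": 0, "dz": -0.6, "turn": 0}, {"hand": 20, "dx": 0, "dy": 0, "dz": -0.6, "turn": 0}, {"hand": 20, "dx": 0, "dy": 0, "dz": -0.2, "turn": 0}]}}

```text
time_s: 17.6
eef_pos: [0.506, 0.2234, 0.1843]
ee_rot: [0.001, 0.632, 0.775, 0.002]
ft_force: [-0.7, -0.5, -0.4]
finger_gap: 0.0283
grip_force: 59.1
```

{"op": "step_arm", "data": {"deltas": [{"hand": 20, "dx": -0.3, "dy": -0.06, "dz": 0, "turn": 0}, {"hand": 20, "dx": -0.5, "dy": -0.1, "dz": 0, "turn": 0}, {"hand": 20, "dx": -0.65, "dy": -0.125, "dz": 0, "turn": 0}, {"hand": 20, "dx": -0.65, "dy": -0.125, "dz": 0, "turn": 0}, {"hand": 20, "dx": -0.65, "dy": -0.125, "dz": 0, "turn": 0}, {"hand": 20, "dx": -0.65, "dy": -0.125, "dz": 0, "turn": 0}, {"hand": 20, "dx": -0.65, "dy": -0.125, "dz": 0, "turn": 0}, {"hand": 20, "dx": -0.65, "dy": -0.125, "dz": 0, "turn": 0}, {"hand": 20, "dx": -0.65, "dy": -0.125, "dz": 0, "turn": 0}, {"hand": 20, "dx": -0.65, "dy": -0.125, "dz": 0, "turn": 0}, {"hand": 20, "dx": -0.65, "dy": -0.125, "dz": 0, "turn": 0}, {"hand": 20, "dx": -0.65, "dy": -0.125, "dz": 0, "turn": 0}, {"hand": 20, "dx": -0.45, "dy": -0.08, "dz": 0, "turn": 0}, {"hand": 20, "dx": -0.13, "dy": -0.02, "dz": 0, "turn": 0}]}}

```text
time_s: 19.0
eef_pos: [0.5095, -0.1803, 0.1787]
ee_rot: [-0.001, 0.633, 0.774, -0.001]
ft_force: [0.6, 0.0, -0.8]
finger_gap: 0.0285
grip_force: 59.1
```

{"op": "step_arm", "data": {"deltas": [{"hand": 20, "dx": 0, "dy": 0, "dz": 0, "turn": 0.4}, {"hand": 20, "dx": 0, "dy": 0, "dz": 0, "turn": 1}, {"hand": 20, "dx": 0, "dy": 0, "dz": 0, "turn": 1}, {"hand": 20, "dx": 0, "dy": 0, "dz": 0, "turn": 1}, {"hand": 20, "dx": 0, "dy": 0, "dz": 0, "turn": 1}, {"hand": 20, "dx": 0, "dy": 0, "dz": 0, "turn": 1}, {"hand": 20, "dx": 0, "dy": 0, "dz": 0, "turn": 1}, {"hand": 20, "dx": 0, "dy": 0, "dz": 0, "turn": 1}, {"hand": 20, "dx": 0, "dy": 0, "dz": 0, "turn": 1}, {"hand": 20, "dx": 0, "dy": 0, "dz": 0, "turn": 1}, {"hand": 20, "dx": 0, "dy": 0, "dz": 0, "turn": 1}, {"hand": 20, "dx": 0, "dy": 0, "dz": 0, "turn": 1}, {"hand": 20, "dx": 0, "dy": 0, "dz": 0, "turn": 1}, {"hand": 20, "dx": 0, "dy": 0, "dz": 0, "turn": 1}, {"hand": 20, "dx": 0, "dy": 0, "dz": 0, "turn": 1}, {"hand": 20, "dx": 0, "dy": 0, "dz": 0, "turn": 1}, {"hand": 20, "dx": 0, "dy": 0, "dz": 0, "turn": 0}, {"hand": 20, "dx": 0, "dy": 0, "dz": 0, "turn": 0}]}}

```text
time_s: 20.8
eef_pos: [0.5103, -0.1777, 0.1797]
ee_rot: [-0.0, 0.977, 0.215, -0.0]
ft_force: [0.2, 0.4, -0.4]
finger_gap: 0.0288
grip_force: 59.1
```

{"op": "step_arm", "data": {"deltas": [{"hand": 20, "dx": 0, "dy": 0, "dz": 0.3, "turn": 0}, {"hand": 20, "dx": 0, "dy": 0, "dz": 0.6, "turn": 0}, {"hand": 20, "dx": 0, "dy": 0, "dz": 0.6, "turn": 0}, {"hand": 20, "dx": 0, "dy": 0, "dz": 0.5, "turn": 0}, {"hand": 20, "dx": 0, "dy": 0, "dz": 0.3, "turn": 0}, {"hand": 20, "dx": 0, "dy": 0, "dz": 0.15, "turn": 0}, {"hand": 20, "dx": 0, "dy": 0, "dz": 0.08, "turn": 0}, {"hand": 20, "dx": 0, "dy": 0, "dz": 0, "turn": 0}, {"hand": 20, "dx": 0, "dy": 0, "dz": 0, "turn": 0}]}}

```text
time_s: 21.7
eef_pos: [0.5111, -0.1782, 0.0548]
ee_rot: [0.0, 0.977, 0.213, 0.001]
ft_force: [-0.6, -0.9, 0.5]
finger_gap: 0.0284
grip_force: 59.1
```

{"op": "step_arm", "data": {"deltas": [{"hand": 20, "dx": 0, "dy": 0, "dz": 0.04, "turn": 0}, {"hand": 20, "dx": 0, "dy": 0, "dz": 0.02, "turn": 0}, {"hand": 20, "dx": 0, "dy": 0, "dz": 0.01, "turn": 0}, {"hand": 20, "dx": 0, "dy": 0, "dz": 0, "turn": 0}]}}

```text
time_s: 22.1
eef_pos: [0.5109, -0.1781, 0.0511]
ee_rot: [0.0, 0.977, 0.213, 0.0]
ft_force: [-1.7, 0.9, 7.2]
finger_gap: 0.0285
grip_force: 59.9
```

{"op": "step_arm", "data": {"deltas": [{"hand": 40, "dx": 0, "dy": 0, "dz": 0, "turn": 0}, {"hand": 85, "dx": 0, "dy": 0, "dz": 0, "turn": 0}, {"hand": 85, "dx": 0, "dy": 0, "dz": 0, "turn": 0}, {"hand": 85, "dx": 0, "dy": 0, "dz": 0, "turn": 0}, {"hand": 85, "dx": 0, "dy": 0, "dz": 0, "turn": 0}, {"hand": 85, "dx": 0, "dy": 0, "dz": 0, "turn": 0}, {"hand": 85, "dx": 0, "dy": 0, "dz": -0.2, "turn": 0}, {"hand": 85, "dx": 0, "dy": 0, "dz": -0.4, "turn": 0}, {"hand": 85, "dx": 0, "dy": 0, "dz": -0.7, "turn": 0}, {"hand": 85, "dx": 0, "dy": 0, "dz": -0.7, "turn": 0}, {"hand": 85, "dx": 0, "dy": 0, "dz": -0.6, "turn": 0}]}}

```text
time_s: 23.2
eef_pos: [0.5107, -0.1781, 0.1831]
ee_rot: [0.0, 0.977, 0.213, 0.001]
ft_force: [-0.0, -0.7, -0.8]
finger_gap: 0.085
grip_force: 0.0
```

{"op": "step_arm", "data": {"deltas": [{"hand": 85, "dx": 0, "dy": 0, "dz": 0, "turn": -0.4}, {"hand": 85, "dx": 0, "dy": 0, "dz": 0, "turn": -1}, {"hand": 85, "dx": 0, "dy": 0, "dz": 0, "turn": -1}, {"hand": 85, "dx": 0, "dy": 0, "dz": 0, "turn": -1}, {"hand": 85, "dx": 0, "dy": 0, "dz": 0, "turn": -1}, {"hand": 85, "dx": 0, "dy": 0, "dz": 0, "turn": -1}, {"hand": 85, "dx": 0, "dy": 0, "dz": 0, "turn": -1}, {"hand": 85, "dx": 0, "dy": 0, "dz": 0, "turn": -1}, {"hand": 85, "dx": 0, "dy": 0, "dz": 0, "turn": -1}, {"hand": 85, "dx": 0, "dy": 0, "dz": 0, "turn": -1}, {"hand": 85, "dx": 0, "dy": 0, "dz": 0, "turn": -1}, {"hand": 85, "dx": 0, "dy": 0, "dz": 0, "turn": -1}, {"hand": 85, "dx": 0, "dy": 0, "dz": 0, "turn": -1}, {"hand": 85, "dx": 0, "dy": 0, "dz": 0, "turn": -1}, {"hand": 85, "dx": 0, "dy": 0, "dz": 0, "turn": -1}, {"hand": 85, "dx": 0, "dy": 0, "dz": 0, "turn": -1}, {"hand": 85, "dx": 0, "dy": 0, "dz": 0, "turn": 0}]}}

```text
time_s: 24.9
eef_pos: [0.5106, -0.178, 0.1811]
ee_rot: [0.0, 0.631, 0.775, 0.0]
ft_force: [-0.7, 1.0, -0.5]
finger_gap: 0.0851
grip_force: 0.0
```

{"op": "step_arm", "data": {"deltas": [{"hand": 85, "dx": 0.3, "dy": 0.06, "dz": 0, "turn": 0}, {"hand": 85, "dx": 0.5, "dy": 0.1, "dz": 0, "turn": 0}, {"hand": 85, "dx": 0.65, "dy": 0.135, "dz": 0, "turn": 0}, {"hand": 85, "dx": 0.65, "dy": 0.135, "dz": 0, "turn": 0}, {"hand": 85, "dx": 0.65, "dy": 0.135, "dz": 0, "turn": 0}, {"hand": 85, "dx": 0.65, "dy": 0.135, "dz": 0, "turn": 0}, {"hand": 85, "dx": 0.65, "dy": 0.135, "dz": 0, "turn": 0}, {"hand": 85, "dx": 0.65, "dy": 0.135, "dz": 0, "turn": 0}, {"hand": 85, "dx": 0.65, "dy": 0.135, "dz": 0, "turn": 0}, {"hand": 85, "dx": 0.65, "dy": 0.135, "dz": 0, "turn": 0}, {"hand": 85, "dx": 0.65, "dy": 0.135, "dz": 0, "turn": 0}, {"hand": 85, "dx": 0.25, "dy": 0.04, "dz": 0, "turn": 0}, {"hand": 85, "dx": 0.07, "dy": 0.015, "dz": 0, "turn": 0}, {"hand": 85, "dx": 0, "dy": 0, "dz": 0, "turn": 0}]}}

```text
time_s: 26.3
eef_pos: [0.5103, 0.1777, 0.1804]
ee_rot: [0.0, 0.632, 0.775, -0.0]
ft_force: [-0.0, 0.5, -0.4]
finger_gap: 0.085
grip_force: 0.0
```

{"op": "step_arm", "data": {"deltas": [{"hand": 85, "dx": 0, "dy": 0.02, "dz": 0.3, "turn": 0}, {"hand": 85, "dx": 0, "dy": 0, "dz": 0.6, "turn": 0}, {"hand": 85, "dx": 0, "dy": 0, "dz": 0.6, "turn": 0}, {"hand": 85, "dx": 0, "dy": 0, "dz": 0.6, "turn": 0}, {"hand": 85, "dx": 0, "dy": 0, "dz": 0.35, "turn": 0}, {"hand": 85, "dx": 0, "dy": 0, "dz": 0.16, "turn": 0}, {"hand": 85, "dx": 0, "dy": 0, "dz": 0, "turn": 0}, {"hand": 20, "dx": 0, "dy": 0, "dz": 0, "turn": 0}, {"hand": 20, "dx": 0, "dy": 0, "dz": 0, "turn": 0}, {"hand": 20, "dx": 0, "dy": 0, "dz": 0, "turn": 0}, {"hand": 20, "dx": 0, "dy": 0, "dz": 0, "turn": 0}, {"hand": 20, "dx": 0, "dy": 0, "dz": 0, "turn": 0}, {"hand": 20, "dx": 0, "dy": 0, "dz": 0, "turn": 0}, {"hand": 20, "dx": 0, "dy": 0, "dz": 0, "turn": 0}]}}

```text
time_s: 27.7
eef_pos: [0.5119, 0.178, 0.0507]
ee_rot: [0.0, 0.632, 0.775, 0.0]
ft_force: [-1.9, -0.7, 6.5]
finger_gap: 0.0279
grip_force: 59.2
```

{"op": "step_arm", "data": {"deltas": [{"hand": 20, "dx": 0, "dy": 0, "dz": -0.2, "turn": 0}, {"hand": 20, "dx": 0, "dy": 0, "dz": -0.4, "turn": 0}, {"hand": 20, "dx": 0, "dy": 0, "dz": -0.6, "turn": 0}, {"hand": 20, "dx": 0, "dy": 0, "dz": -0.6, "turn": 0}, {"hand": 20, "dx": 0, "dy": 0, "dz": -0.6, "turn": 0}, {"hand": 20, "dx": 0, "dy": 0, "dz": -0.2, "turn": 0}, {"hand": 20, "dx": 0, "dy": 0, "dz": 0, "turn": 0}]}}

```text
time_s: 28.4
eef_pos: [0.5119, 0.1781, 0.1814]
ee_rot: [0.001, 0.632, 0.775, 0.001]
ft_force: [0.1, -0.1, -1.5]
finger_gap: 0.0282
grip_force: 59.2
```

{"op": "step_arm", "data": {"deltas": [{"hand": 20, "dx": -0.3, "dy": -0.03, "dz": 0, "turn": 0}, {"hand": 20, "dx": -0.5, "dy": -0.05, "dz": 0, "turn": 0}, {"hand": 20, "dx": -0.65, "dy": -0.05, "dz": 0, "turn": 0}, {"hand": 20, "dx": -0.65, "dy": -0.05, "dz": 0, "turn": 0}, {"hand": 20, "dx": -0.65, "dy": -0.05, "dz": 0, "turn": 0}, {"hand": 20, "dx": -0.65, "dy": -0.05, "dz": 0, "turn": 0}, {"hand": 20, "dx": -0.65, "dy": -0.05, "dz": 0, "turn": 0}, {"hand": 20, "dx": -0.65, "dy": -0.05, "dz": 0, "turn": 0}, {"hand": 20, "dx": -0.65, "dy": -0.05, "dz": 0, "turn": 0}, {"hand": 20, "dx": -0.65, "dy": -0.05, "dz": 0, "turn": 0}, {"hand": 20, "dx": -0.55, "dy": -0.05, "dz": 0, "turn": 0}, {"hand": 20, "dx": -0.22, "dy": -0.03, "dz": 0, "turn": 0}]}}

```text
time_s: 29.6
eef_pos: [0.5513, -0.1618, 0.1778]
ee_rot: [-0.001, 0.633, 0.774, -0.001]
ft_force: [-0.5, 0.1, 0.2]
finger_gap: 0.0284
grip_force: 59.1
```

{"op": "step_arm", "data": {"deltas": [{"hand": 20, "dx": 0, "dy": 0, "dz": 0, "turn": 0.4}, {"hand": 20, "dx": 0, "dy": 0, "dz": 0, "turn": 1}, {"hand": 20, "dx": 0, "dy": 0, "dz": 0, "turn": 1}, {"hand": 20, "dx": 0, "dy": 0, "dz": 0, "turn": 1}, {"hand": 20, "dx": 0, "dy": 0, "dz": 0, "turn": 1}, {"hand": 20, "dx": 0, "dy": 0, "dz": 0, "turn": 1}, {"hand": 20, "dx": 0, "dy": 0, "dz": 0, "turn": 1}, {"hand": 20, "dx": 0, "dy": 0, "dz": 0, "turn": 1}, {"hand": 20, "dx": 0, "dy": 0, "dz": 0, "turn": 1}, {"hand": 20, "dx": 0, "dy": 0, "dz": 0, "turn": 1}, {"hand": 20, "dx": 0, "dy": 0, "dz": 0, "turn": 1}, {"hand": 20, "dx": 0, "dy": 0, "dz": 0, "turn": 1}, {"hand": 20, "dx": 0, "dy": 0, "dz": 0, "turn": 1}, {"hand": 20, "dx": 0, "dy": 0, "dz": 0, "turn": 1}, {"hand": 20, "dx": 0, "dy": 0, "dz": 0, "turn": 1}, {"hand": 20, "dx": 0, "dy": 0, "dz": 0, "turn": 1}, {"hand": 20, "dx": 0, "dy": 0, "dz": 0, "turn": 0}, {"hand": 20, "dx": 0, "dy": 0, "dz": 0, "turn": 0}]}}

```text
time_s: 31.4
eef_pos: [0.5518, -0.1592, 0.179]
ee_rot: [-0.0, 0.977, 0.214, -0.0]
ft_force: [0.2, -0.2, -0.9]
finger_gap: 0.0284
grip_force: 59.1
```

{"op": "step_arm", "data": {"deltas": [{"hand": 20, "dx": 0, "dy": 0, "dz": 0.3, "turn": 0}, {"hand": 20, "dx": 0, "dy": 0, "dz": 0.6, "turn": 0}, {"hand": 20, "dx": 0, "dy": 0, "dz": 0.6, "turn": 0}, {"hand": 20, "dx": 0, "dy": 0, "dz": 0.5, "turn": 0}, {"hand": 20, "dx": 0, "dy": 0, "dz": 0.3, "turn": 0}, {"hand": 20, "dx": 0, "dy": 0, "dz": 0.15, "turn": 0}, {"hand": 20, "dx": 0, "dy": 0, "dz": 0.08, "turn": 0}, {"hand": 20, "dx": 0, "dy": 0, "dz": 0, "turn": 0}, {"hand": 20, "dx": 0, "dy": 0, "dz": 0, "turn": 0}]}}

```text
time_s: 32.3
eef_pos: [0.5527, -0.1595, 0.0543]
ee_rot: [0.0, 0.977, 0.213, 0.001]
ft_force: [-0.1, 0.4, -0.8]
finger_gap: 0.0286
grip_force: 59.1
```

{"op": "step_arm", "data": {"deltas": [{"hand": 20, "dx": 0, "dy": 0, "dz": 0.04, "turn": 0}, {"hand": 20, "dx": 0, "dy": 0, "dz": 0.02, "turn": 0}, {"hand": 20, "dx": 0, "dy": 0, "dz": 0.01, "turn": 0}, {"hand": 20, "dx": 0, "dy": 0, "dz": 0, "turn": 0}]}}

```text
time_s: 32.7
eef_pos: [0.5525, -0.1593, 0.0507]
ee_rot: [0.0, 0.977, 0.213, 0.0]
ft_force: [-2.9, 1.2, 6.8]
finger_gap: 0.0289
grip_force: 59.9
```

{"op": "step_arm", "data": {"deltas": [{"hand": 40, "dx": 0, "dy": 0, "dz": 0, "turn": 0}, {"hand": 85, "dx": 0, "dy": 0, "dz": 0, "turn": 0}, {"hand": 85, "dx": 0, "dy": 0, "dz": 0, "turn": 0}, {"hand": 85, "dx": 0, "dy": 0, "dz": 0, "turn": 0}, {"hand": 85, "dx": 0, "dy": 0, "dz": 0, "turn": 0}, {"hand": 85, "dx": 0, "dy": 0, "dz": 0, "turn": 0}, {"hand": 85, "dx": 0, "dy": 0, "dz": -0.2, "turn": 0}, {"hand": 85, "dx": 0, "dy": 0, "dz": -0.4, "turn": 0}, {"hand": 85, "dx": 0, "dy": 0, "dz": -0.7, "turn": 0}, {"hand": 85, "dx": 0, "dy": 0, "dz": -0.7, "turn": 0}, {"hand": 85, "dx": 0, "dy": 0, "dz": -0.6, "turn": 0}]}}

```text
time_s: 33.8
eef_pos: [0.5522, -0.1593, 0.1826]
ee_rot: [0.0, 0.977, 0.213, 0.001]
ft_force: [0.2, 0.1, 0.5]
finger_gap: 0.0848
grip_force: 0.0
```

{"op": "step_arm", "data": {"deltas": [{"hand": 85, "dx": 0, "dy": 0, "dz": 0, "turn": -0.4}, {"hand": 85, "dx": 0, "dy": 0, "dz": 0, "turn": -1}, {"hand": 85, "dx": 0, "dy": 0, "dz": 0, "turn": -1}, {"hand": 85, "dx": 0, "dy": 0, "dz": 0, "turn": -1}, {"hand": 85, "dx": 0, "dy": 0, "dz": 0, "turn": -1}, {"hand": 85, "dx": 0, "dy": 0, "dz": 0, "turn": -1}, {"hand": 85, "dx": 0, "dy": 0, "dz": 0, "turn": -1}, {"hand": 85, "dx": 0, "dy": 0, "dz": 0, "turn": -1}, {"hand": 85, "dx": 0, "dy": 0, "dz": 0, "turn": -1}, {"hand": 85, "dx": 0, "dy": 0, "dz": 0, "turn": -1}, {"hand": 85, "dx": 0, "dy": 0, "dz": 0, "turn": -1}, {"hand": 85, "dx": 0, "dy": 0, "dz": 0, "turn": -1}, {"hand": 85, "dx": 0, "dy": 0, "dz": 0, "turn": -1}, {"hand": 85, "dx": 0, "dy": 0, "dz": 0, "turn": -1}, {"hand": 85, "dx": 0, "dy": 0, "dz": 0, "turn": -1}, {"hand": 85, "dx": 0, "dy": 0, "dz": 0, "turn": -1}, {"hand": 85, "dx": 0, "dy": 0, "dz": 0, "turn": 0}]}}

```text
time_s: 35.5
eef_pos: [0.5522, -0.1593, 0.1805]
ee_rot: [0.0, 0.631, 0.775, 0.0]
ft_force: [-0.2, 0.2, 0.8]
finger_gap: 0.0849
grip_force: 0.0
```

{"op": "step_arm", "data": {"deltas": [{"hand": 85, "dx": 0.3, "dy": 0.04, "dz": 0, "turn": 0}, {"hand": 85, "dx": 0.5, "dy": 0.06, "dz": 0, "turn": 0}, {"hand": 85, "dx": 0.65, "dy": 0.06, "dz": 0, "turn": 0}, {"hand": 85, "dx": 0.65, "dy": 0.06, "dz": 0, "turn": 0}, {"hand": 85, "dx": 0.65, "dy": 0.06, "dz": 0, "turn": 0}, {"hand": 85, "dx": 0.65, "dy": 0.06, "dz": 0, "turn": 0}, {"hand": 85, "dx": 0.65, "dy": 0.06, "dz": 0, "turn": 0}, {"hand": 85, "dx": 0.65, "dy": 0.06, "dz": 0, "turn": 0}, {"hand": 85, "dx": 0.65, "dy": 0.06, "dz": 0, "turn": 0}, {"hand": 85, "dx": 0.35, "dy": 0.05, "dz": 0, "turn": 0}, {"hand": 85, "dx": 0.14, "dy": 0.02, "dz": 0, "turn": 0}, {"hand": 85, "dx": 0, "dy": 0, "dz": 0, "turn": 0}]}}

```text
time_s: 36.7
eef_pos: [0.522, 0.1334, 0.18]
ee_rot: [0.0, 0.632, 0.775, 0.0]
ft_force: [0.0, -0.2, -0.5]
finger_gap: 0.0848
grip_force: 0.0
```

{"op": "step_arm", "data": {"deltas": [{"hand": 85, "dx": -0.01, "dy": 0, "dz": 0.3, "turn": 0}, {"hand": 85, "dx": 0, "dy": 0, "dz": 0.6, "turn": 0}, {"hand": 85, "dx": 0, "dy": 0, "dz": 0.6, "turn": 0}, {"hand": 85, "dx": 0, "dy": 0, "dz": 0.6, "turn": 0}, {"hand": 85, "dx": 0, "dy": 0, "dz": 0.35, "turn": 0}, {"hand": 85, "dx": 0, "dy": 0, "dz": 0.15, "turn": 0}, {"hand": 85, "dx": 0, "dy": 0, "dz": 0, "turn": 0}, {"hand": 20, "dx": 0, "dy": 0, "dz": 0, "turn": 0}, {"hand": 20, "dx": 0, "dy": 0, "dz": 0, "turn": 0}, {"hand": 20, "dx": 0, "dy": 0, "dz": 0, "turn": 0}, {"hand": 20, "dx": 0, "dy": 0, "dz": 0, "turn": 0}, {"hand": 20, "dx": 0, "dy": 0, "dz": 0, "turn": 0}, {"hand": 20, "dx": 0, "dy": 0, "dz": 0, "turn": 0}, {"hand": 20, "dx": 0, "dy": 0, "dz": 0, "turn": 0}]}}

```text
time_s: 38.1
eef_pos: [0.5228, 0.1323, 0.0506]
ee_rot: [0.0, 0.632, 0.775, 0.0]
ft_force: [-0.8, -0.6, 7.3]
finger_gap: 0.0283
grip_force: 59.2
```

{"op": "step_arm", "data": {"deltas": [{"hand": 20, "dx": 0, "dy": 0, "dz": -0.2, "turn": 0}, {"hand": 20, "dx": 0, "dy": 0, "dz": -0.4, "turn": 0}, {"hand": 20, "dx": 0, "dy": 0, "dz": -0.6, "turn": 0}, {"hand": 20, "dx": 0, "dy": 0, "dz": -0.6, "turn": 0}, {"hand": 20, "dx": 0, "dy": 0, "dz": -0.6, "turn": 0}, {"hand": 20, "dx": 0, "dy": 0, "dz": -0.2, "turn": 0}, {"hand": 20, "dx": 0, "dy": 0, "dz": 0, "turn": 0}]}}

```text
time_s: 38.8
eef_pos: [0.5229, 0.1323, 0.1814]
ee_rot: [0.001, 0.632, 0.775, 0.001]
ft_force: [0.2, -0.8, -1.0]
finger_gap: 0.0284
grip_force: 59.2
```

{"op": "step_arm", "data": {"deltas": [{"hand": 20, "dx": -0.3, "dy": 0.03, "dz": 0, "turn": 0}, {"hand": 20, "dx": -0.5, "dy": 0.03, "dz": 0, "turn": 0}, {"hand": 20, "dx": -0.65, "dy": 0.03, "dz": 0, "turn": 0}, {"hand": 20, "dx": -0.65, "dy": 0.03, "dz": 0, "turn": 0}, {"hand": 20, "dx": -0.65, "dy": 0.03, "dz": 0, "turn": 0}, {"hand": 20, "dx": -0.65, "dy": 0.03, "dz": 0, "turn": 0}, {"hand": 20, "dx": -0.65, "dy": 0.03, "dz": 0, "turn": 0}, {"hand": 20, "dx": -0.65, "dy": 0.03, "dz": 0, "turn": 0}, {"hand": 20, "dx": -0.6, "dy": 0.03, "dz": 0, "turn": 0}, {"hand": 20, "dx": -0.32, "dy": 0.04, "dz": 0, "turn": 0}]}}

```text
time_s: 39.8
eef_pos: [0.5937, -0.1426, 0.1777]
ee_rot: [-0.001, 0.633, 0.774, -0.001]
ft_force: [0.7, 0.9, -0.6]
finger_gap: 0.0283
grip_force: 59.1
```

{"op": "step_arm", "data": {"deltas": [{"hand": 20, "dx": 0, "dy": 0, "dz": 0, "turn": 0.4}, {"hand": 20, "dx": 0, "dy": 0, "dz": 0, "turn": 1}, {"hand": 20, "dx": 0, "dy": 0, "dz": 0, "turn": 1}, {"hand": 20, "dx": 0, "dy": 0, "dz": 0, "turn": 1}, {"hand": 20, "dx": 0, "dy": 0, "dz": 0, "turn": 1}, {"hand": 20, "dx": 0, "dy": 0, "dz": 0, "turn": 1}, {"hand": 20, "dx": 0, "dy": 0, "dz": 0, "turn": 1}, {"hand": 20, "dx": 0, "dy": 0, "dz": 0, "turn": 1}, {"hand": 20, "dx": 0, "dy": 0, "dz": 0, "turn": 1}, {"hand": 20, "dx": 0, "dy": 0, "dz": 0, "turn": 1}, {"hand": 20, "dx": 0, "dy": 0, "dz": 0, "turn": 1}, {"hand": 20, "dx": 0, "dy": 0, "dz": 0, "turn": 1}, {"hand": 20, "dx": 0, "dy": 0, "dz": 0, "turn": 1}, {"hand": 20, "dx": 0, "dy": 0, "dz": 0, "turn": 1}, {"hand": 20, "dx": 0, "dy": 0, "dz": 0, "turn": 1}, {"hand": 20, "dx": 0, "dy": 0, "dz": 0, "turn": 1}, {"hand": 20, "dx": 0, "dy": 0, "dz": 0, "turn": 0}, {"hand": 20, "dx": 0, "dy": 0, "dz": 0, "turn": 0}]}}

```text
time_s: 41.6
eef_pos: [0.5939, -0.14, 0.179]
ee_rot: [-0.0, 0.977, 0.214, -0.0]
ft_force: [0.8, -0.1, -0.4]
finger_gap: 0.0288
grip_force: 59.1
```

{"op": "step_arm", "data": {"deltas": [{"hand": 20, "dx": 0, "dy": 0, "dz": 0.3, "turn": 0}, {"hand": 20, "dx": 0, "dy": 0, "dz": 0.6, "turn": 0}, {"hand": 20, "dx": 0, "dy": 0, "dz": 0.6, "turn": 0}, {"hand": 20, "dx": 0, "dy": 0, "dz": 0.5, "turn": 0}, {"hand": 20, "dx": 0, "dy": 0, "dz": 0.3, "turn": 0}, {"hand": 20, "dx": 0, "dy": 0, "dz": 0.15, "turn": 0}, {"hand": 20, "dx": 0, "dy": 0, "dz": 0.08, "turn": 0}, {"hand": 20, "dx": 0, "dy": 0, "dz": 0, "turn": 0}, {"hand": 20, "dx": 0, "dy": 0, "dz": 0, "turn": 0}]}}

```text
time_s: 42.5
eef_pos: [0.5946, -0.1401, 0.0543]
ee_rot: [0.0, 0.977, 0.213, 0.001]
ft_force: [-0.0, -0.6, -0.5]
finger_gap: 0.0287
grip_force: 59.1
```

{"op": "step_arm", "data": {"deltas": [{"hand": 20, "dx": 0, "dy": 0, "dz": 0.04, "turn": 0}, {"hand": 20, "dx": 0, "dy": 0, "dz": 0.02, "turn": 0}, {"hand": 20, "dx": 0, "dy": 0, "dz": 0.01, "turn": 0}, {"hand": 20, "dx": 0, "dy": 0, "dz": 0, "turn": 0}]}}

```text
time_s: 42.9
eef_pos: [0.5944, -0.14, 0.0507]
ee_rot: [0.0, 0.977, 0.213, 0.0]
ft_force: [-1.6, 1.0, 6.6]
finger_gap: 0.0285
grip_force: 59.8
```

Contact again at grasp height. I release, lift, back off and look.

{"op": "step_arm", "data": {"deltas": [{"hand": 40, "dx": 0, "dy": 0, "dz": 0, "turn": 0}, {"hand": 85, "dx": 0, "dy": 0, "dz": 0, "turn": 0}, {"hand": 85, "dx": 0, "dy": 0, "dz": 0, "turn": 0}, {"hand": 85, "dx": 0, "dy": 0, "dz": 0, "turn": 0}, {"hand": 85, "dx": 0, "dy": 0, "dz": 0, "turn": 0}, {"hand": 85, "dx": 0, "dy": 0, "dz": 0, "turn": 0}, {"hand": 85, "dx": 0, "dy": 0, "dz": -0.2, "turn": 0}, {"hand": 85, "dx": 0, "dy": 0, "dz": -0.4, "turn": 0}, {"hand": 85, "dx": 0, "dy": 0, "dz": -0.7, "turn": 0}, {"hand": 85, "dx": 0, "dy": 0, "dz": -0.7, "turn": 0}, {"hand": 85, "dx": 0, "dy": 0, "dz": -0.7, "turn": 0}, {"hand": 85, "dx": 0, "dy": 0, "dz": -0.7, "turn": 0}, {"hand": 85, "dx": -0.6, "dy": -0.6, "dz": 0, "turn": 0}, {"hand": 85, "dx": -0.6, "dy": -0.6, "dz": 0, "turn": 0}, {"hand": 85, "dx": -0.6, "dy": -0.6, "dz": 0, "turn": 0}, {"hand": 85, "dx": -0.6, "dy": -0.6, "dz": 0, "turn": 0}, {"hand": 85, "dx": -0.6, "dy": -0.6, "dz": 0, "turn": 0}, {"hand": 85, "dx": 0, "dy": 0, "dz": 0, "turn": 0}]}}

```text
time_s: 44.7
eef_pos: [0.3925, -0.0649, 0.2216]
ee_rot: [0.001, 0.977, 0.213, 0.002]
ft_force: [0.5, -0.3, -0.4]
finger_gap: 0.0848
grip_force: 0.0
```

```bash
python3 - <<'E'
from h import *
i,d=r.snapshot("scene");j,d=r.snapshot("top")
a=cv2.resize(i[110:310,150:450],(600,400));b=cv2.resize(j[160:280,300:400],(200,240))
o=np.zeros((400,800,3),np.uint8);o[:,:600]=a;o[:240,600:]=b;save("end",o)
E
```

```text
(no output)
```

View pics/end.png

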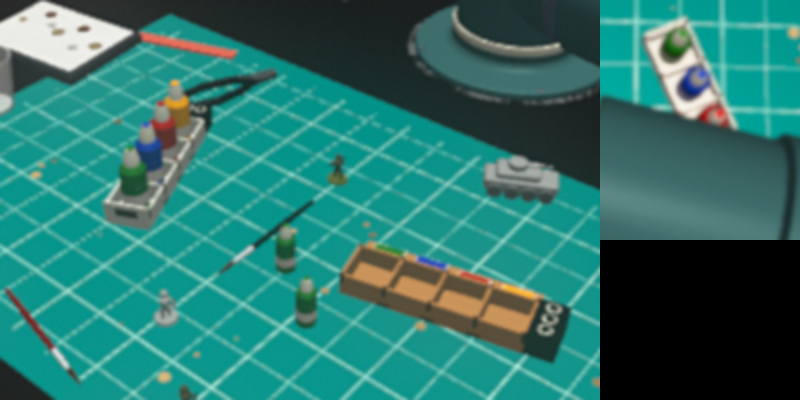

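The four bottles stand upright in the caddy. From its brush block they run ochre (178,105), red (163,125), blue (148,150), green (132,175). The rack is empty and the look-alikes are untouched.

```bash
python3 -c "
from workcell import r
print(r.finish_job())"
```

```text
the job is handed in; nothing more can be done
None
```

The job is handed in at about 45 s: ochre, red, blue and green stand upright in the caddy in that order from its brush block, each set down on its well floor, though no verdict came back.

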